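# Press a dowel to depth in a clamp strap with the sprung hand press

## Task

Slide the strap that has the dowel standing in it, dowel end first, along the bed of the hand press until it is fully home against the end stop, and let go of it. Then press the palm knob down until the collar bottoms on the stop nut, hold it firmly on the stop a moment so that the dowel is driven to its set depth, and let the ram come fully back up, leaving the strap in the press. Push gently, never over 30 N on the knob or against the end stop, do not push the dowel with the gripper, and leave the plain strap, the tin and the square where they are.

Things in the scene. Friction and masses are not known exactly. Their poses are not given: they have to be found in the camera images.
- strap: bare aluminium clamp strap, 150 long (its x) x 36 wide (y) x 20 thick (z), about 0.25 kg, with an open slot 50 x 13 through it; lies flat. Origin: centre of its underside; +x points to the dowel end, z up. The dowel stands at x = +48, y = 0. Room for fingers on both long sides; a good grasp is across the width at x = -30
- strap_nose (a point): middle of the lower edge of the strap's dowel end face (strap x = +75, z = 0)
- dowel: origin: top centre of the bright steel dowel, 8 mm diameter, 32 long, a tight fit upright in the strap; at the start it stands 26 to 28 mm proud of the strap's top face and only 4 to 6 mm deep in its hole. It slides down under about 5 N and stays where it is left
- press: fixed green cast hand press, C-frame. Origin: on the bench under the ram axis; x is the loading direction, z up. Foot 120 wide, x -58 to +112. Steel bed 56 wide, x -150 to +45, top 30 above the bench, open at the -x end. The head overhangs the bed from x = -22 back, underside 97 above the bench, so the strap is slid in from the -x end. With the strap home its centre is at x = -48
- nest_mouth (a point): middle of the flared mouth between the two rails on the bed, at bed height (press x = -51, y = 0, z = 30), axes as the press. The rails are 10 high; the mouth is 49 wide and narrows by x = -35 to 38 (1 mm clearance each side of the strap), which then runs on to the end stop at x = +27. The strap's rear half stays outside the rails when home
- nest_stop (a point): middle of the lower edge of the face of the end stop (press x = +27, y = 0, z = 30): strap_nose meets this point when the strap is fully home. Axes as the press. Stop block 30 wide, 20 high
- end_stop: the dark steel end stop block of the nest, fixed; origin at nest_stop
- ram: the steel ram with its collar and black mushroom palm knob. Origin: centre of its foot (13 mm diameter), 86 above the bench when up. Moves straight down only
- palm_top (a point): top centre of the palm knob (52 mm diameter, nearly flat on top), 236 above the bench when the ram is up. Pushing it down meets a return spring: about 2.5 N at first, growing 0.2 N/mm, plus about 5 N once the foot drives the dowel (which it meets after 8 to 10 mm), so 9 to 14 N just before the stop, which is then hard. The stroke to the stop is 12 to 24 mm, as the nut is set: feel for it
- collar_face (a point): centre of the underside of the ram's collar (34 mm diameter), 109 above the ram's foot
- stop_sleeve: fixed threaded steel nose on top of the head round the ram, with the knurled stop nut (41 mm diameter) screwed on it. Origin: centre of the top of the nose, 169 above the bench. The nut, whose own height is not in the state, is set with its top face 2 to 14 mm above this point; it is stiff and does not move. The collar bottoms on it
- plain_strap: bystander: a second strap of the same form and size lying flat on the bench with an empty hole and no dowel. Origin: centre of underside, x along its length
- tin: bystander: open round steel tin of spare dowels, 72 mm diameter, 50 high; origin centre of underside
- square: bystander: small steel try square lying on the bench, stock 75 x 16 x 14 along its x, blade 100 long along its +y; origin under the middle of the stock
Things that resemble listed ones, but are neither listed nor needed, are in the scene too. What is shaped like the strap but green, pink or turquoise is not meant.

How it is judged:
On the way, in this order (a step that is already met when the one before it is completed fails the run):
1. the strap lies fully home on the bed against the end stop (x of strap_nose in the frame of nest_stop above -0.002 m and y of strap_nose in the frame of nest_stop between -0.002 and 0.002 m and z of strap_nose in the frame of nest_stop below 0.0015 m and angle between the x axis of strap and the x axis of press, either way round below 0.05 rad), for 0.2 s.
2. the ram's collar is bottomed on the stop nut and held there, the strap still home (contact force between ram and stop_sleeve above 1 N and x of strap_nose in the frame of nest_stop above -0.0025 m and z of strap_nose in the frame of nest_stop below 0.0015 m), for 0.2 s.
At the end, for the whole second after the job is handed in: The strap lies still and flat in the nest, its nose within 2.5 mm of the end stop; the dowel has been driven in by the ram (it now stands between 10.5 and 25.5 mm proud of the strap, as the stop sets it); the ram is fully back up (within 1 mm) and nothing is held (x of strap_nose in the frame of nest_stop above -0.0025 m and y of strap_nose in the frame of nest_stop between -0.002 and 0.002 m and z of strap_nose in the frame of nest_stop below 0.0015 m and z of dowel in the frame of strap between 0.0305 and 0.0455 m and distance of palm_top from where it was at the start of the episode below 0.001 m and linear speed of strap below 0.01 m/s); the robot touches nothing.
It fails at once if the robot pushes on the dowel itself with more than 3 N (contact force between any of the fingers, the arm and dowel above 3 N).
It fails at once if more than 30 N between the robot and the ram (contact force between any of the arm, the fingers and ram above 30 N).
It fails at once if the strap is driven against the end stop with more than 30 N (contact force between strap and end_stop above 30 N).
It fails at once if a bystander is moved by more than 25 mm (distance of any of plain_strap, tin, square from where it was at the start of the episode above 0.025 m).
It also fails if it takes over 72 s, if anything falls off the work surface, if the arm or the gripper's body presses on something with over 40 N, if the wrist force passes 120 N, or if a joint passes its speed limit or range.

## Robot

A 6-joint arm with a two-finger parallel gripper is mounted at the origin on the work surface. World frame = base frame: x ahead of the robot, y to its left, z up, the work surface at z = 0. Lengths are in m, angles in rad, forces in N, time in s.
With the tool pointing down it reaches from about 0.3 to 0.75 m from the base axis. Payload 8.5 kg.
Tool frame: the origin (TCP) lies at the very end of the fingers, on their centre line; the grasp point (between the pads) lies 19 mm behind it (env.pinch_z is the z of the grasp point in the tool frame, in m); z points along the fingers, y is the line along which they close (so a half turn about z gives the same grasp; the last joint's range is limited). The gripper opens to 85 mm and grips with 20 to 120 N. Pads are 22 mm wide; open, the fingers measure 114 mm over their backs; the gripper's body (76 mm by 85 mm) begins 54 mm behind the grasp point. The pads swing forward as they close: fully open they stand 13 mm farther back than shut.
Start: joints at [1.068, 0.381, 1.297, -0, 1.464, -0.215], TCP at [0.156, 0.527, 0.231] pointing down, gripper open.
Joint ranges: [-3.11, 3.11], [-0.89, 2.33], [0.22, 2.48], [-1.42, 4.56], [0.17, 2.85], [-2.88, 2.88]. Speed limits (rad/s): [2.39, 2.39, 3.14, 3.14, 3.14, 3.14].

## Interface

Orientations are given as a rotation vector (axis times angle).
In Python, from cell import env, optics gives the robot as it stands. The module is installed in compiled form; this text tells all that it offers.
- The arm moves only by the tool drive_tool, never from a script. Its argument "series" is a list that holds one entry, the list of rows, each a list of 6 numbers: the shift along the world's x, y, z in cm, then the turn, a rotation vector about the world's x, y, z in rad. In form: [[[x, y, z, rx, ry, rz], ...]]. A call has 1 to 8 rows; each row shifts and turns the commanded pose from where the row before left it; what a row does not reach is not made up. A row lasts 1/8 s, in which the tool goes at most 62.5 mm and 10.7 degrees, less where a joint would pass 70% of its speed; a pose out of reach is approached as far as the arm can. A call is refused whole if a number of a shift passes 6.25 or a number of a turn 0.188, either way. A call with a gripper value outside its range is refused whole. "claw" is the opening, from 0 (shut) to 1 (fully open), set as the call begins (left out, the last holds). The fingers move at their own pace and stop on an object; "newtons" is the grip in N (left out, the last holds). Time passes only in rows, so rows that do not move let the fingers close. It gives the time, the measured TCP pose, the force, the opening and the grip force at its end, in the units of the state.
- env.sense(): the state, without advancing time (a new reading comes with each control period).
- optics.camera(name): name is "scene" or "top" or "wrist"; returns a dict with "pixels" (384x512x3 uint8, red, green, blue), "z_map" (384x512 float32, m along the optical axis (not along the pixel's ray), 0 where there is no reading), "fovy" (degrees; the focal length in pixels is half the picture's height over the tangent of half this angle, whatever the lens; pixels are square), "cx", "cy" (the principal point, pixels), "D" ([k1, k2, p1, p2, k3] as OpenCV has them; the pictures are not rectified), "R" (3x3) and "t" (3): a world point X has camera coordinates R X + t. Camera axes: x right, y down, z forward; pixel columns grow to the right and rows downward; lengths in m; the calibration is good to about 2 mm. A picture is of the moment at which its call begins.
- env.job_done(): hands the job in; it is judged then, once.
The state is a dict: "clock": time; "joint_positions": joint angles; "joint_velocities": joint speeds; "joint_efforts": joint torques, N m; "tcp_pos": TCP position; "tcp_rot": TCP orientation; "contact_force": force on the tool from outside, world axes, zero at the start; "ft_torque": the same for the moment, N m; "gripper_width": finger opening in m; "gripper_force": force on a finger pad.
Only numpy, scipy, OpenCV 4.12 (cv2) and the standard library are available. Lean on these libraries where they do the work, as an engineer would, in place of code of your own. Each camera call takes 0.05 s, during which the arm holds its last target. There are 200 camera calls.

## Working session

There is one attempt and no reset: what is moved stays moved. The work goes in short steps, Python scripts to look and compute and a tool call to move; the robot and the scene stay as the last step left them, time stands still between calls to the robot, and variables do not carry over. Pictures are saved under pics/ and viewed, at most 10 in all, crops included, and the job is handed in when it is done.

Besides the shell and the picture viewer there is one more tool, called as a command line: name --argument value ..., lists and objects as JSON in quotes. drive_tool: Moves the arm, as the interface text tells. Its arguments: {"type":"object","properties":{"series":{"type":"array"},"claw":{"type":"number"},"newtons":{"type":"number"}},"required":["series"]}

```bash
mkdir -p pics; cat > h.py <<'E'
import numpy as np, cv2, pickle
from cell import env, optics
def shot(n,tag):
    c=optics.camera(n); pickle.dump(c,open(f'pics/{tag}.pkl','wb'))
    cv2.imwrite(f'pics/{tag}.png',c['pixels'][:,:,::-1]); return c
def load(tag): return pickle.load(open(f'pics/{tag}.pkl','rb'))
def K(c):
    f=c['pixels'].shape[0]/2/np.tan(np.radians(c['fovy'])/2)
    return np.array([[f,0,c['cx']],[0,f,c['cy']],[0,0,1.]])
def ray(c,u,v):
    p=cv2.undistortPoints(np.array([[[u,v]]],float),K(c),np.array(c['D'],float))[0,0]
    return np.array([p[0],p[1],1.])
def atz(c,u,v,z):  # intersect with plane world z
    R,t=np.array(c['R']),np.array(c['t']); o=-R.T@t; d=R.T@ray(c,u,v)
    return o+d*(z-o[2])/d[2]
def dep(c,u,v):
    R,t=np.array(c['R']),np.array(c['t']); z=c['z_map'][int(round(v)),int(round(u))]
    return R.T@(ray(c,u,v)*z-t)
def proj(c,X):
    R,t=np.array(c['R'],float),np.array(c['t'],float)
    return cv2.projectPoints(np.array(X,float).reshape(-1,3),cv2.Rodrigues(R)[0],t,K(c),np.array(c['D'],float))[0][:,0]
E
python3 - <<'E'
from h import *
a=shot('scene','s0');b=shot('top','t0')
im=np.hstack([a['pixels'],b['pixels']])[:,:,::-1]
print({k:env.sense()[k] for k in('clock','tcp_pos','tcp_rot','contact_force')})
for c in(a,b): print(-np.array(c['R']).T@c['t'],c['fovy'])
cv2.imwrite('pics/s0b.png',cv2.resize(a['pixels'][:,:,::-1],(800,600)));cv2.imwrite('pics/t0b.png',cv2.resize(b['pixels'][:,:,::-1],(800,600)))
E
```

```text
{'clock': 0.1, 'tcp_pos': array([0.15596477, 0.52714276, 0.23078997]), 'tcp_rot': array([-4.50430039e-01, -3.10865987e+00,  1.85837969e-03]), 'contact_force': array([-0.09297317,  0.30143276,  0.18068019])}
[ 1.35421662 -0.53815897  0.83847057] 45.9017268639939
[0.42483489 0.04413281 1.2447275 ] 50.33091650304686
```

View pics/s0b.png

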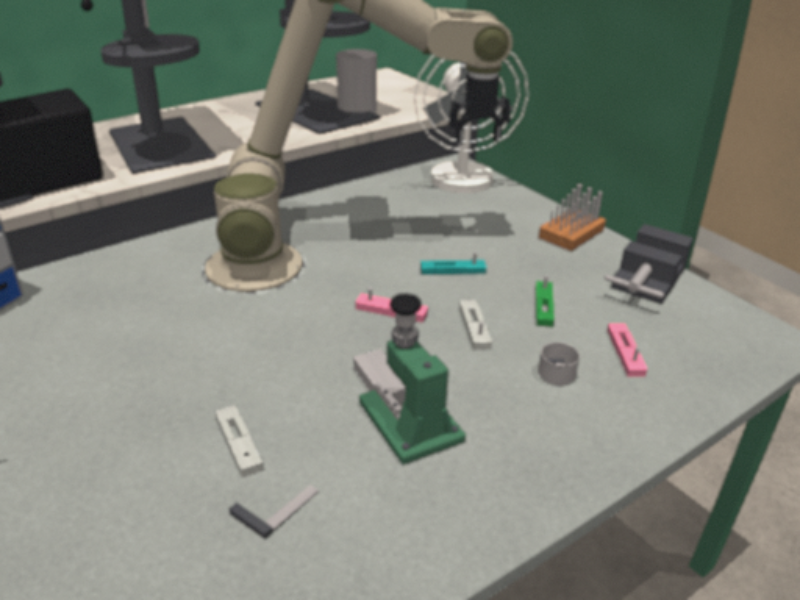

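View pics/t0b.png

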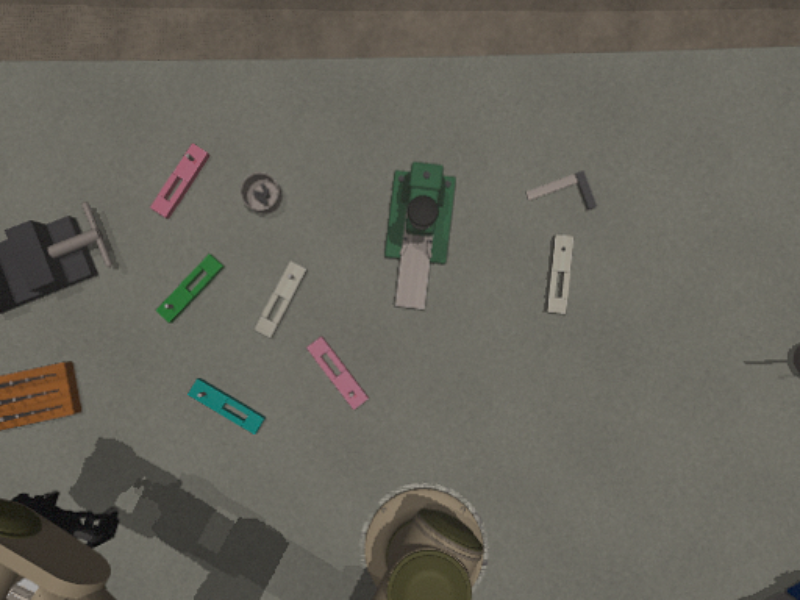

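Scene picture: bare aluminium straps are at scene (475,322), with a dowel, and (238,438), with an empty hole. In the top picture they are at (281,299) and (560,274). Lookalikes in the top picture are pink (337,373) and (180,181), green (190,289) and turquoise (227,406). The press is at top (420,215) with its bed open toward the robot at (411,300). I choose top (281,299) and check it in a crop.

```bash
python3 - <<'E'
from h import *
a=load('s0');b=load('t0')
L=cv2.resize(a['pixels'][180:230,280:330],(400,400),interpolation=cv2.INTER_CUBIC)
R=cv2.resize(b['pixels'][160:225,155:205],(308,400),interpolation=cv2.INTER_CUBIC)
P=cv2.resize(b['pixels'][95:205,240:300],(327,600),interpolation=cv2.INTER_CUBIC)
im=np.zeros((600,735,3),np.uint8);im[:400,:400]=L;im[:400,405:405+308]=R
im=np.zeros((600,800,3),np.uint8); im[:400,:308]=R; im[:600,312:639]=P; im[:160,640:800]=L[::1][100:260,100:260]
im[200:360,640:800]=cv2.resize(L,(160,160))
cv2.imwrite('pics/c1.png',im[:,:,::-1])
E
```

```text
(no output)
```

View pics/c1.png

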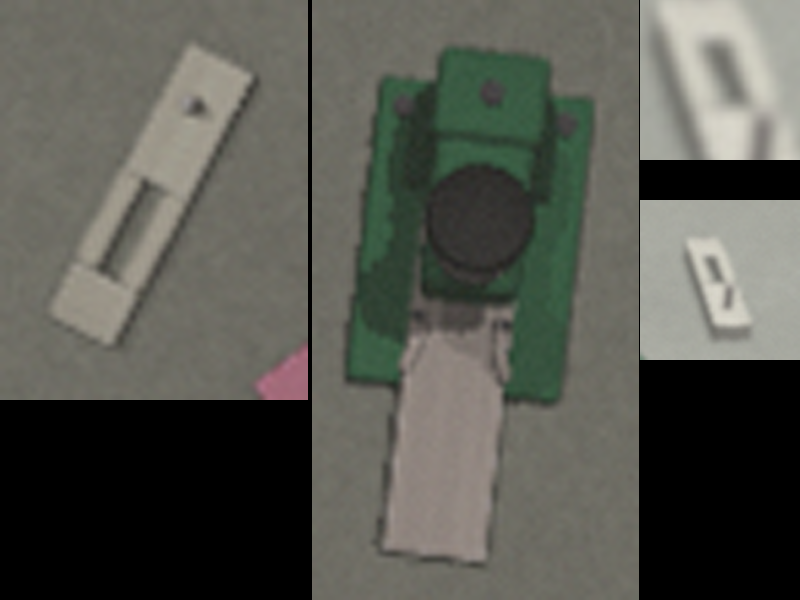

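The crop shows the dowel standing near the strap's upper right end, at crop (192,103). It also shows the press with its bed opening downward.

```bash
python3 - <<'E'
from h import *
b=load('t0')
def S(x,y): return 155+(x+.5)/6.16-.5,160+(y+.5)/6.154-.5
def P(x,y): return 240+(x-312+.5)/5.45-.5,95+(y+.5)/5.4545-.5
q=[atz(b,*S(*p),.02)[:2] for p in[(193,43),(256,78),(113,348),(50,310)]]
q=np.array(q);c=q.mean(0);d=(q[0]+q[1]-q[2]-q[3])/2
print('strap c',c,'len',np.linalg.norm(d),'wid',np.linalg.norm(q[0]-q[1]),'yaw',np.degrees(np.arctan2(d[1],d[0])))
n=np.array([atz(b,*P(*p),.03)[:2] for p in[(380,550),(487,563),(397,395),(505,400)]]);print(n)
k=atz(b,*P(480,218),.236);print('knob',k)
m=(n[0]+n[1])/2; d=k[:2]-m;print('bed end mid',m,np.linalg.norm(d),np.degrees(np.arctan2(d[1],d[0])))
d=n[2]-n[0];print(np.degrees(np.arctan2(d[1],d[0])));d=n[3]-n[1];print(np.degrees(np.arctan2(d[1],d[0])))
print(dep(b,*P(480,218)),dep(b,*P(440,480)), dep(b,*S(190,160)))
r=cv2.Rodrigues(env.sense()['tcp_rot'])[0];print(r)
w=shot('wrist','w0');print(-np.array(w['R']).T@w['t'],w['fovy'],np.array(w['R']).T)
E
```

```text
strap c [0.47730011 0.26808052] len 0.14791781097960752 wid 0.03533803078250252 yaw -28.429462538164604
[[ 0.46115198  0.0502312 ]
 [ 0.45325721 -0.00798071]
 [ 0.54578491  0.03974962]
 [ 0.54215688 -0.01923919]]
knob [0.60549181 0.00155509 0.236     ]
bed end mid [0.45720459 0.02112524] 0.14957303108161818 -7.51814456097657
-7.059993872607149
-7.217658488028052
[0.60526348 0.0016089  0.23727495] [0.49886462 0.01694765 0.03059873] [0.49392601 0.25026979 0.01874569]
[[-9.58874063e-01  2.83831163e-01 -6.33982988e-04]
 [ 2.83831718e-01  9.58873473e-01 -1.10375308e-03]
 [ 2.94629951e-04 -1.23830468e-03 -9.99999190e-01]]
[0.08918305 0.54701102 0.37268749] 59.4574397398894 [[ 0.28436522  0.92232165  0.26164708]
 [ 0.95871402 -0.27301167 -0.07957418]
 [-0.00196028  0.27347285 -0.96187772]]
```

drive_tool --series '[[[4.2,-3.5,-1.5,0,0,-0.03],[4.2,-3.5,-1.5,0,0,-0.03],[4.2,-3.5,-1.5,0,0,-0.03],[4.2,-3.5,-1.5,0,0,-0.03],[4.2,-3.5,-1.5,0,0,-0.03],[4.2,-3.5,-1.5,0,0,-0.03],[4.2,-3.5,-1.5,0,0,-0.03],[0,0,0,0,0,0]]]' --claw 1

```text
clock: 1.15
tcp_pos: [0.4521, 0.2799, 0.1249]
tcp_rot: [-0.781, -3.041, 0.002]
contact_force: [-0.2, 0.1, 0.1]
gripper_width: 0.085
gripper_force: 0.0
```

```bash
python3 - <<'E'
from h import *
w=shot('wrist','w1');s=env.sense();print(s['clock'],s['tcp_pos'],s['tcp_rot'],s['contact_force'])
cv2.imwrite('pics/w1b.png',cv2.resize(w['pixels'][:,:,::-1],(800,600)))
E
```

```text
1.2 [0.45073354 0.28125354 0.12556901] [-7.77723720e-01 -3.04232558e+00  1.26123791e-03] [-0.53310258  0.66624006  0.09785683]
```

View pics/w1b.png

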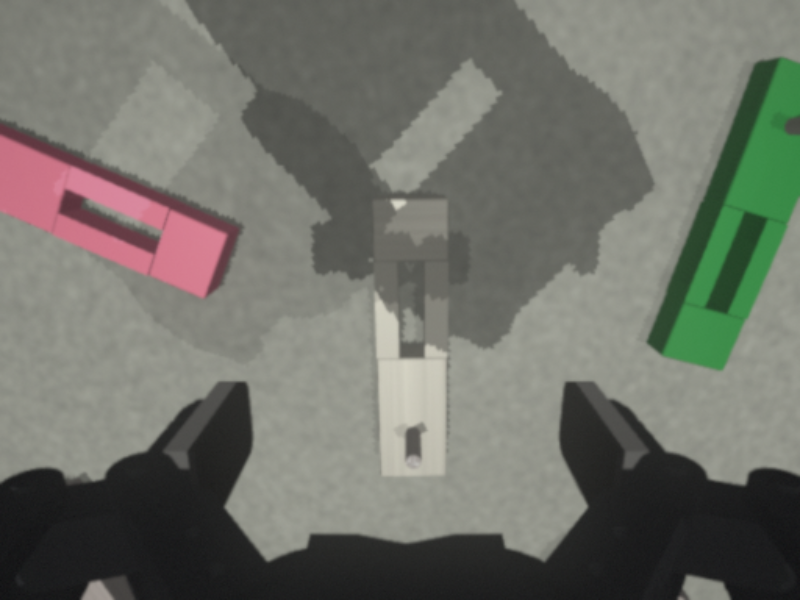

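The wrist picture shows the bare strap at (412,335) with its dowel at (412,455), near the lower end. Its top-face corners are (375,197), (447,197), (446,474) and (381,475).

```bash
python3 - <<'E'
from h import *
w=load('w1');s=1.5625
q=np.array([atz(w,(u+.5)/s-.5,(v+.5)/s-.5,.02)[:2] for u,v in[(446,474),(381,475),(375,198),(447,198)]])
c=q.mean(0);d=(q[0]+q[1]-q[2]-q[3])/2;y=np.arctan2(d[1],d[0])
print(c,np.linalg.norm(d),np.linalg.norm(q[0]-q[1]),np.linalg.norm(q[2]-q[3]),np.degrees(y))
print('grasp',c-.030*np.array([np.cos(y),np.sin(y)]))
r=cv2.Rodrigues(env.sense()['tcp_rot'])[0];print(np.degrees(np.arctan2(r[1,1],r[0,1])))
print(dep(w,260,260),dep(w,262,180))
E
```

```text
[0.47685332 0.2695212 ] 0.14827526310468256 0.03539076735024101 0.03345922853573426 -28.13946347276795
grasp [0.45039925 0.28366978]
61.320664139145684
[0.50450324 0.25097308 0.01959884] [ 0.45099751  0.2822416  -0.00109288]
```

drive_tool --series '[[[0,0.15,-4,0,0,0.005],[0,0,-4,0,0,0],[0,0,-2.5,0,0,0],[0,0,-1.5,0,0,0],[0,0,0,0,0,0]]]'

```text
clock: 1.82
tcp_pos: [0.4495, 0.2843, 0.0061]
tcp_rot: [-0.765, -3.046, 0.001]
contact_force: [0.6, 0.3, 0.5]
gripper_width: 0.0851
gripper_force: 0.0
```

drive_tool --series '[[[0,0,0,0,0,0],[0,0,0,0,0,0],[0,0,0,0,0,0],[0,0,0,0,0,0],[0,0,0,0,0,0],[0,0,0,0,0,0],[0,0,0,0,0,0],[0,0,0,0,0,0]]]' --claw 0 --newtons 50

```text
clock: 2.82
tcp_pos: [0.4504, 0.284, 0.0072]
tcp_rot: [0.766, 3.046, 0.001]
contact_force: [-2.2, -1.0, 5.8]
gripper_width: 0.0347
gripper_force: 50.6
```

drive_tool --series '[[[0,0,2,0,0,0],[0,0,4,0,0,0],[-0.1,-4,3,0,0,0.06],[-0.1,-5,0,0,0,0.06],[-0.2,-5,0,0,0,0.06],[-0.2,-5,0,0,0,0.06],[-0.1,-5,0,0,0,0.06],[-0.1,-2.1,0,0,0,0.06]]]'

```text
clock: 3.82
tcp_pos: [0.4416, 0.0207, 0.0963]
tcp_rot: [-0.209, -3.134, 0.0]
contact_force: [0.3, 0.4, -3.8]
gripper_width: 0.0354
gripper_force: 51.1
```

drive_tool --series '[[[0,0,0,0,0,0],[0,0,0,0,0,0]]]'

```text
clock: 4.08
tcp_pos: [0.4418, 0.0235, 0.0963]
tcp_rot: [-0.209, -3.134, -0.0]
contact_force: [0.4, -0.2, -2.7]
gripper_width: 0.0348
gripper_force: 51.1
```

```bash
python3 - <<'E'
from h import *
w=shot('wrist','w2');t=shot('top','t2');s=env.sense();print(s['clock'],s['tcp_pos'],s['tcp_rot'],s['contact_force'],s['gripper_width'])
r=cv2.Rodrigues(s['tcp_rot'])[0];print(np.degrees(np.arctan2(r[1,1],r[0,1]))-90)
cv2.imwrite('pics/w2b.png',cv2.resize(w['pixels'][:,:,::-1],(800,600)))
E
```

```text
4.175 [0.44192619 0.02376633 0.09627203] [-2.07293815e-01 -3.13441824e+00 -2.73037921e-04] [-0.5574202   1.37374445 -3.26488836] 0.03453409143743792
-7.567460030447577
```

View pics/w2b.png

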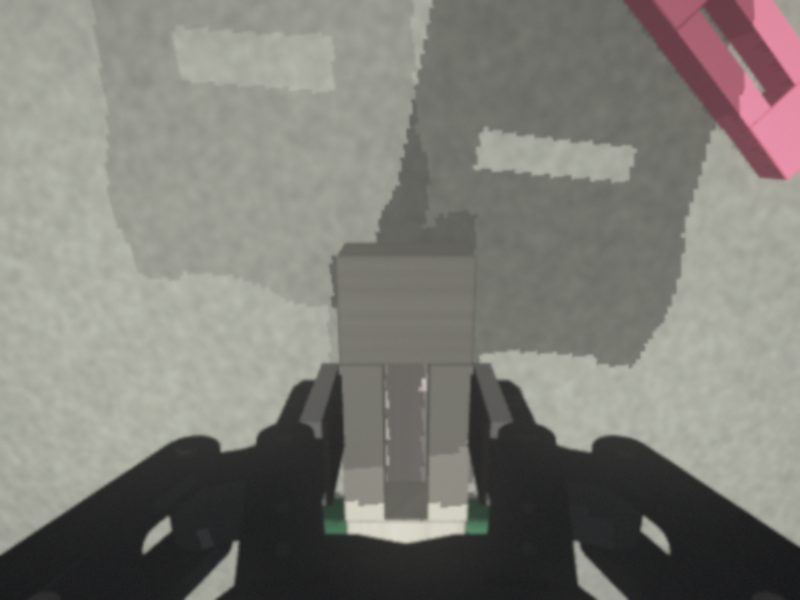

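The strap is gripped straight, from (337,250) to (470,515), with its slot in the middle. The nose is over the bed.

drive_tool --series '[[[0,0,-2.5,0,0,0],[0,0,-2,0,0,0],[0,0,-0.9,0,0,0],[0,0,0,0,0,0],[0,0,0,0,0,0]]]'

```text
clock: 4.8
tcp_pos: [0.4425, 0.023, 0.0429]
tcp_rot: [0.208, 3.134, -0.0]
contact_force: [0.5, -0.1, -4.2]
gripper_width: 0.0346
gripper_force: 51.1
```

```bash
python3 - <<'E'
from h import *
t=shot('top','t3');a=shot('scene','s3');s=env.sense();print(s['clock'],s['tcp_pos'],s['contact_force'])
P=cv2.resize(t['pixels'][95:205,230:310],(436,600),interpolation=cv2.INTER_CUBIC)
L=cv2.resize(a['pixels'][180:300,205:310],(350,400),interpolation=cv2.INTER_CUBIC)
im=np.zeros((600,790,3),np.uint8);im[:,:436]=P;im[:400,440:790]=L
cv2.imwrite('pics/c3.png',im[:,:,::-1])
E
```

```text
4.9 [0.44247039 0.02284825 0.04290229] [-0.16527415  0.59290505 -3.2742479 ]
```

View pics/c3.png

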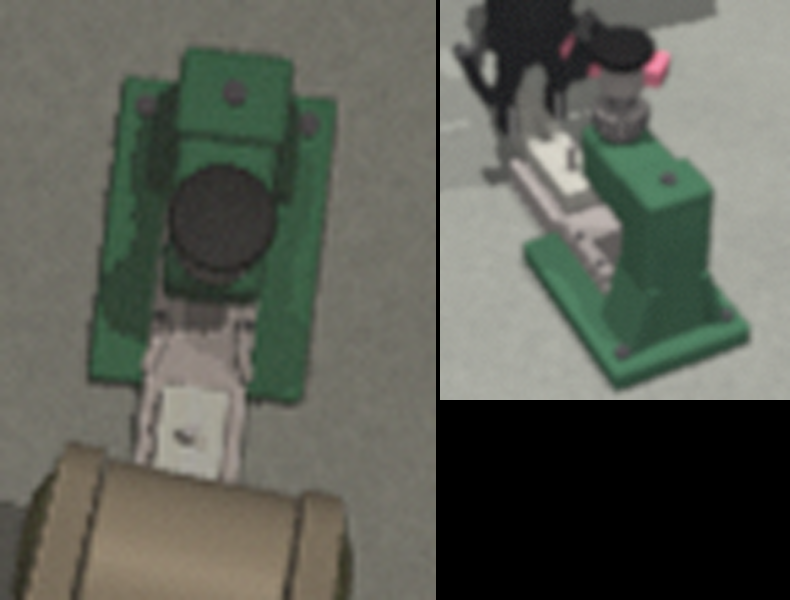

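The crop shows the strap's nose over the bed at (195,388), just short of the rails at (197,340) and roughly centred. The dowel is visible at (185,435).

drive_tool --series '[[[0,-0.07,-0.3,0,0,0],[0,0,-0.1,0,0,0],[0,0,-0.1,0,0,0],[0,0,0,0,0,0]]]'

```text
clock: 5.4
tcp_pos: [0.4421, 0.0221, 0.0373]
tcp_rot: [0.208, 3.135, -0.0]
contact_force: [-0.8, 0.1, -2.1]
gripper_width: 0.0347
gripper_force: 51.3
```

drive_tool --series '[[[0,0,-0.1,0,0,0],[0,0,0,0,0,0],[0,0,0,0,0,0]]]'

```text
clock: 5.78
tcp_pos: [0.4421, 0.0222, 0.0371]
tcp_rot: [0.208, 3.134, -0.0]
contact_force: [-4.7, 0.6, 9.4]
gripper_width: 0.0342
gripper_force: 52.7
```

drive_tool --series '[[[0,0,0.07,0,0,0],[0.5,-0.065,0,0,0,0],[0.5,-0.065,0,0,0,0],[0.5,-0.065,0,0,0,0],[0.5,-0.065,0,0,0,0],[0.5,-0.065,0,0,0,0],[0,0,0,0,0,0]]]'

```text
clock: 6.65
tcp_pos: [0.4674, 0.0189, 0.0372]
tcp_rot: [0.208, 3.134, 0.0]
contact_force: [-1.7, 1.0, 3.4]
gripper_width: 0.0345
gripper_force: 52.1
```

drive_tool --series '[[[0.5,-0.065,0,0,0,0],[0.5,-0.065,0,0,0,0],[0.3,-0.04,0,0,0,0],[0,0,0,0,0,0]]]'

```text
clock: 7.15
tcp_pos: [0.4798, 0.0173, 0.0372]
tcp_rot: [-0.208, -3.134, -0.0]
contact_force: [-4.7, 0.7, 5.9]
gripper_width: 0.0347
gripper_force: 52.4
```

drive_tool --series '[[[0.6,-0.078,0.03,0,0,0],[0.6,-0.078,0,0,0,0],[0.6,-0.078,0,0,0,0],[0.6,-0.078,0,0,0,0],[0.6,-0.078,0,0,0,0],[0.5,-0.065,0,0,0,0],[0.3,-0.04,0,0,0,0],[0,0,0,0,0,0]]]'

```text
clock: 8.15
tcp_pos: [0.5186, 0.0122, 0.0373]
tcp_rot: [0.209, 3.134, -0.0]
contact_force: [-0.1, -0.9, -3.4]
gripper_width: 0.0347
gripper_force: 51.3
```

drive_tool --series '[[[0,0,0,0,0,0],[0.15,-0.02,0,0,0,0],[0.1,-0.013,0,0,0,0],[0,0,0,0,0,0]]]' --newtons 25

```text
clock: 8.65
tcp_pos: [0.5207, 0.0119, 0.0373]
tcp_rot: [0.208, 3.135, -0.0]
contact_force: [-1.0, 0.8, -2.8]
gripper_width: 0.0345
gripper_force: 51.3
```

drive_tool --series '[[[0,0,-0.04,0,0,0],[0.1,-0.013,0,0,0,0],[0.1,-0.013,0,0,0,0],[0.1,-0.013,0,0,0,0],[0,0,0,0,0,0]]]' --claw 0 --newtons 25

```text
clock: 9.28
tcp_pos: [0.5231, 0.0117, 0.0372]
tcp_rot: [-0.208, -3.134, -0.0]
contact_force: [-4.8, 0.6, 5.2]
gripper_width: 0.0349
gripper_force: 52.1
```

drive_tool --series '[[[0.1,-0.013,0,0,0,0],[0,0,0,0,0,0]]]'

```text
clock: 9.52
tcp_pos: [0.5241, 0.0116, 0.0372]
tcp_rot: [-0.208, -3.134, -0.0]
contact_force: [-5.2, 0.5, 5.2]
gripper_width: 0.0343
gripper_force: 52.2
```

drive_tool --series '[[[0.1,-0.013,0,0,0,0],[0,0,0,0,0,0]]]'

```text
clock: 9.78
tcp_pos: [0.5251, 0.0114, 0.0372]
tcp_rot: [-0.208, -3.134, -0.0]
contact_force: [-4.3, 1.6, 5.0]
gripper_width: 0.0343
gripper_force: 52.1
```

drive_tool --series '[[[0.1,-0.013,0,0,0,0],[0,0,0,0,0,0]]]'

```text
clock: 10.02
tcp_pos: [0.5261, 0.0113, 0.0372]
tcp_rot: [-0.208, -3.134, -0.0]
contact_force: [-4.3, 0.8, 5.6]
gripper_width: 0.0347
gripper_force: 52.1
```

drive_tool --series '[[[0.07,-0.009,0,0,0,0],[0,0,0,0,0,0]]]'

```text
clock: 10.28
tcp_pos: [0.5267, 0.0112, 0.0372]
tcp_rot: [-0.208, -3.133, -0.0]
contact_force: [-4.2, 0.7, 6.6]
gripper_width: 0.0348
gripper_force: 52.2
```

drive_tool --series '[[[0.07,-0.009,0,0,0,0],[0,0,0,0,0,0]]]'

```text
clock: 10.52
tcp_pos: [0.5274, 0.0112, 0.0372]
tcp_rot: [-0.208, -3.133, -0.0]
contact_force: [-5.2, 1.0, 5.5]
gripper_width: 0.0344
gripper_force: 52.2
```

drive_tool --series '[[[0.06,-0.008,0,0,0,0],[0,0,0,0,0,0]]]'

```text
clock: 10.78
tcp_pos: [0.5279, 0.0111, 0.0372]
tcp_rot: [-0.208, -3.133, -0.0]
contact_force: [-5.6, 1.7, 6.0]
gripper_width: 0.0345
gripper_force: 52.3
```

drive_tool --series '[[[0.06,-0.008,0,0,0,0],[0,0,0,0,0,0]]]'

```text
clock: 11.02
tcp_pos: [0.5279, 0.0111, 0.0372]
tcp_rot: [-0.208, -3.132, -0.0]
contact_force: [-8.8, 0.3, 7.4]
gripper_width: 0.0344
gripper_force: 52.5
```

drive_tool --series '[[[0.06,-0.008,0,0,0,0],[0,0,0,0,0,0]]]'

```text
clock: 11.28
tcp_pos: [0.5279, 0.0111, 0.0372]
tcp_rot: [-0.208, -3.131, -0.0]
contact_force: [-10.3, -0.0, 9.5]
gripper_width: 0.0345
gripper_force: 52.7
```

drive_tool --series '[[[0.06,-0.008,0,0,0,0],[0,0,0,0,0,0]]]'

```text
clock: 11.52
tcp_pos: [0.5279, 0.0111, 0.0372]
tcp_rot: [-0.207, -3.129, -0.0]
contact_force: [-12.9, -0.5, 11.4]
gripper_width: 0.0346
gripper_force: 53.0
```

drive_tool --series '[[[-0.08,0.01,0,0,0,0],[0,0,0.03,0,0,0]]]'

```text
clock: 11.78
tcp_pos: [0.5279, 0.0111, 0.0372]
tcp_rot: [-0.208, -3.131, -0.0]
contact_force: [-7.6, 0.8, 4.4]
gripper_width: 0.0346
gripper_force: 52.0
```

drive_tool --series '[[[0,0,0,0,0,0],[0,0,0,0,0,0],[0,0,0,0,0,0],[0,0,0,0,0,0],[0,0,0,0,0,0],[0,0,0,0,0,0]]]' --claw 1

```text
clock: 12.52
tcp_pos: [0.5296, 0.0108, 0.0372]
tcp_rot: [0.208, 3.135, -0.0]
contact_force: [-0.5, 0.7, 0.3]
gripper_width: 0.0858
gripper_force: 0.0
```

drive_tool --series '[[[0,0,2,0,0,0],[0,0,3,0,0,0],[-3,0.4,4,0,0,0],[-4,0.5,4,0,0,0],[0,0,5,0,0,0],[0,0,5,0,0,0],[0,0,3,0,0,0],[0,0,0,0,0,0]]]' --claw 0

```text
clock: 13.52
tcp_pos: [0.4601, 0.0197, 0.2991]
tcp_rot: [0.208, 3.13, -0.001]
contact_force: [0.2, 1.1, -0.0]
gripper_width: -0.0
gripper_force: 0.0
```

drive_tool --series '[[[-3,0.4,0,0,0,0],[0,0,0,0,0,0],[0,0,0,0,0,0]]]'

```text
clock: 13.9
tcp_pos: [0.4298, 0.0237, 0.2966]
tcp_rot: [-0.209, -3.134, -0.0]
contact_force: [-0.1, -0.5, -0.1]
gripper_width: -0.0003
gripper_force: 0.0
```

```bash
python3 - <<'E'
from h import *
t=shot('top','t4');a=shot('scene','s4');w=shot('wrist','w4');s=env.sense();print(s['clock'],s['tcp_pos'],s['contact_force'],s['gripper_width'])
P=cv2.resize(t['pixels'][95:205,240:300],(327,600),interpolation=cv2.INTER_CUBIC)
L=cv2.resize(a['pixels'][180:300,205:310],(350,400),interpolation=cv2.INTER_CUBIC)
im=np.zeros((600,800,3),np.uint8);im[:,:327]=P;im[:310,330:680]=L[:310];im[312:600,330:714]=cv2.resize(w['pixels'],(384,288))
cv2.imwrite('pics/c4.png',im[:,:,::-1])
E
```

```text
14.05 [0.43006444 0.02363317 0.29678938] [ 0.48531576 -0.26426783  0.29734737] 8.13168976296452e-05
```

View pics/c4.png

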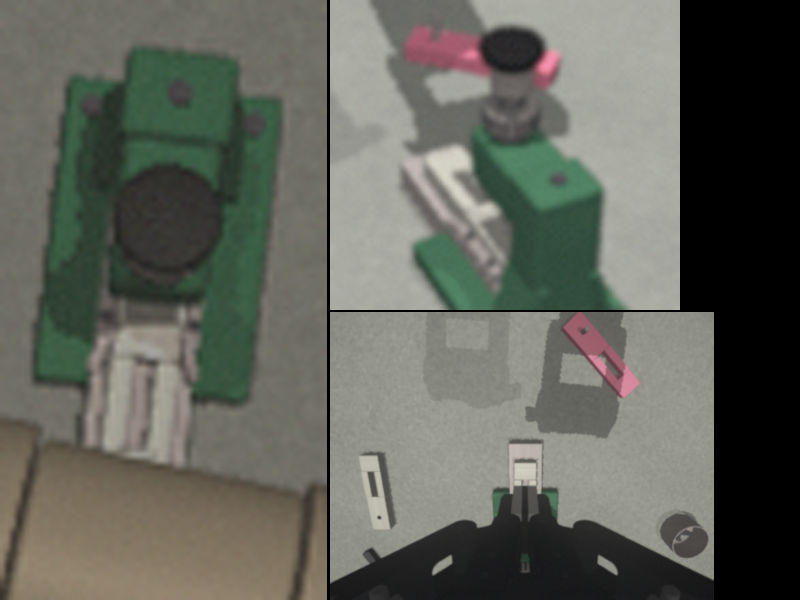

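The crop shows the strap lying straight between the rails with its rear end outside. The knob is at (167,218), unchanged, so my press estimate still holds. Next I press the knob with the gripper shut.

drive_tool --series '[[[4.4,-0.55,0,0,0,0],[4.4,-0.55,0,0,0,0],[4.4,-0.55,-1,0,0,0],[4.35,-0.55,-1,0,0,0],[0,0,-1.5,0,0,0],[0,0,-1,0,0,0],[0,0,0,0,0,0],[0,0,0,0,0,0]]]'

```text
clock: 15.05
tcp_pos: [0.6051, 0.0018, 0.2531]
tcp_rot: [0.208, 3.133, -0.0]
contact_force: [-0.2, 0.5, 0.8]
gripper_width: 0.0001
gripper_force: 0.0
```

drive_tool --series '[[[0,0,-0.4,0,0,0],[0,0,-0.4,0,0,0],[0,0,-0.4,0,0,0],[0,0,-0.4,0,0,0],[0,0,-0.3,0,0,0],[0,0,0,0,0,0]]]'

```text
clock: 15.8
tcp_pos: [0.6051, 0.0018, 0.2333]
tcp_rot: [0.208, 3.134, -0.0]
contact_force: [-1.3, -0.5, 2.8]
gripper_width: 0.0001
gripper_force: 1.2
```

drive_tool --series '[[[0,0,-0.3,0,0,0],[0,0,-0.3,0,0,0],[0,0,-0.1,0,0,0],[0,0,0,0,0,0]]]'

```text
clock: 16.3
tcp_pos: [0.6051, 0.0017, 0.2264]
tcp_rot: [0.208, 3.134, -0.0]
contact_force: [-1.6, 0.3, 5.6]
gripper_width: -0.0001
gripper_force: 2.5
```

drive_tool --series '[[[0,0,-0.1,0,0,0],[0,0,-0.08,0,0,0],[0,0,0,0,0,0]]]'

```text
clock: 16.68
tcp_pos: [0.6052, 0.0017, 0.2253]
tcp_rot: [0.208, 3.133, -0.0]
contact_force: [-3.2, 0.6, 9.3]
gripper_width: 0.0006
gripper_force: 4.5
```

drive_tool --series '[[[0,0,-0.08,0,0,0],[0,0,0,0,0,0]]]'

```text
clock: 16.92
tcp_pos: [0.6052, 0.0017, 0.2245]
tcp_rot: [0.208, 3.133, -0.0]
contact_force: [-3.5, 0.2, 8.4]
gripper_width: 0.0001
gripper_force: 4.6
```

drive_tool --series '[[[0,0,-0.08,0,0,0],[0,0,0,0,0,0]]]'

```text
clock: 17.18
tcp_pos: [0.6052, 0.0017, 0.2238]
tcp_rot: [0.208, 3.133, -0.0]
contact_force: [-2.9, 0.0, 9.0]
gripper_width: -0.0001
gripper_force: 4.7
```

drive_tool --series '[[[0,0,-0.08,0,0,0],[0,0,0,0,0,0]]]'

```text
clock: 17.42
tcp_pos: [0.6052, 0.0017, 0.223]
tcp_rot: [0.208, 3.133, -0.0]
contact_force: [-3.3, 1.0, 8.6]
gripper_width: 0.0002
gripper_force: 4.8
```

drive_tool --series '[[[0,0,-0.08,0,0,0],[0,0,0,0,0,0]]]'

```text
clock: 17.68
tcp_pos: [0.6052, 0.0017, 0.2222]
tcp_rot: [0.208, 3.133, -0.0]
contact_force: [-4.3, 0.1, 9.5]
gripper_width: 0.0002
gripper_force: 4.9
```

drive_tool --series '[[[0,0,-0.08,0,0,0],[0,0,0,0,0,0]]]'

```text
clock: 17.92
tcp_pos: [0.6052, 0.0017, 0.2215]
tcp_rot: [0.208, 3.133, -0.0]
contact_force: [-2.5, 0.2, 10.4]
gripper_width: -0.0002
gripper_force: 5.0
```

drive_tool --series '[[[0,0,-0.08,0,0,0],[0,0,0,0,0,0]]]'

```text
clock: 18.18
tcp_pos: [0.6052, 0.0017, 0.2207]
tcp_rot: [0.208, 3.133, -0.0]
contact_force: [-2.7, -0.1, 10.3]
gripper_width: -0.0002
gripper_force: 5.1
```

drive_tool --series '[[[0,0,-0.08,0,0,0],[0,0,0,0,0,0]]]'

```text
clock: 18.42
tcp_pos: [0.6052, 0.0017, 0.2199]
tcp_rot: [0.208, 3.133, -0.0]
contact_force: [-3.6, -0.6, 10.6]
gripper_width: 0.0002
gripper_force: 5.2
```

drive_tool --series '[[[0,0,-0.08,0,0,0],[0,0,0,0,0,0]]]'

```text
clock: 18.68
tcp_pos: [0.6052, 0.0017, 0.2192]
tcp_rot: [0.208, 3.133, -0.0]
contact_force: [-3.7, -0.3, 10.7]
gripper_width: 0.0002
gripper_force: 5.2
```

drive_tool --series '[[[0,0,-0.08,0,0,0],[0,0,0,0,0,0]]]'

```text
clock: 18.92
tcp_pos: [0.6052, 0.0017, 0.2188]
tcp_rot: [0.208, 3.133, -0.001]
contact_force: [-4.7, 0.4, 13.4]
gripper_width: -0.0004
gripper_force: 6.4
```

drive_tool --series '[[[0,0,-0.08,0,0,0],[0,0,0,0,0,0]]]'

```text
clock: 19.18
tcp_pos: [0.6052, 0.0017, 0.2187]
tcp_rot: [0.208, 3.132, -0.001]
contact_force: [-6.7, -0.1, 17.5]
gripper_width: -0.0001
gripper_force: 8.5
```

drive_tool --series '[[[0,0,-0.05,0,0,0],[0,0,0,0,0,0]]]'

```text
clock: 19.42
tcp_pos: [0.6052, 0.0017, 0.2187]
tcp_rot: [0.208, 3.131, -0.001]
contact_force: [-7.2, 1.0, 20.4]
gripper_width: 0.0004
gripper_force: 9.9
```

The collar is on the stop at a stroke of about 17 mm, with 20 N on the knob. I hold it there, then let it come up slowly.

drive_tool --series '[[[0,0,0,0,0,0],[0,0,0,0,0,0],[0,0,0,0,0,0],[0,0,0,0,0,0],[0,0,0,0,0,0],[0,0,0,0,0,0]]]'

```text
clock: 20.18
tcp_pos: [0.6052, 0.0017, 0.2187]
tcp_rot: [0.208, 3.131, -0.001]
contact_force: [-7.5, 0.0, 19.6]
gripper_width: -0.0004
gripper_force: 9.9
```

drive_tool --series '[[[0,0,0.3,0,0,0],[0,0,0.3,0,0,0],[0,0,0.4,0,0,0],[0,0,0.4,0,0,0],[0,0,0.4,0,0,0],[0,0,0.5,0,0,0],[0,0,1,0,0,0],[0,0,2,0,0,0]]]'

```text
clock: 21.18
tcp_pos: [0.6049, 0.0018, 0.269]
tcp_rot: [-0.208, -3.133, -0.0]
contact_force: [0.6, 0.2, -0.2]
gripper_width: 0.0004
gripper_force: 0.0
```

drive_tool --series '[[[-4,0.5,2,0,0,0],[-5,0.6,0,0,0,0],[-5,0.6,0,0,0,0],[-3,3,0,0,0,0],[0,5,0,0,0,0],[0,5,0,0,0,0],[0,5,0,0,0,0],[0,0,0,0,0,0]]]'

```text
clock: 22.18
tcp_pos: [0.4346, 0.2012, 0.2892]
tcp_rot: [0.202, 3.135, 0.001]
contact_force: [0.6, -0.6, -0.0]
gripper_width: 0.0003
gripper_force: 0.0
```

```bash
python3 - <<'E'
from h import *
t=shot('top','t5');a=shot('scene','s5');s=env.sense();print(s['clock'],s['tcp_pos'],s['contact_force'])
def P(x,y): return 240+(x+.5)/5.45-.5,95+(y+.5)/5.4545-.5
for k in('t0','t5'):
    c=load(k);print(k,np.median([dep(c,*P(168+i,218+j))[2] for i in(-20,0,20) for j in(-20,0,20)]))
a0=load('s0');print('scene knob diff',np.abs(a0['pixels'][185:225,245:275].astype(int)-a['pixels'][185:225,245:275]).mean())
p=cv2.resize(t['pixels'][95:205,240:300],(327,600),interpolation=cv2.INTER_CUBIC)
L=cv2.resize(a['pixels'][180:300,205:310],(420,480),interpolation=cv2.INTER_CUBIC)
im=np.zeros((600,755,3),np.uint8);im[:,:327]=p;im[:480,330:750]=L
cv2.imwrite('pics/c5.png',im[:,:,::-1])
E
```

```text
22.275 [0.4350316  0.19874988 0.28908395] [ 0.67465243 -0.78228289 -0.49238009]
t0 0.23471636159807419
t5 0.2349131541990075
scene knob diff 8.676388888888889
```

View pics/c5.png

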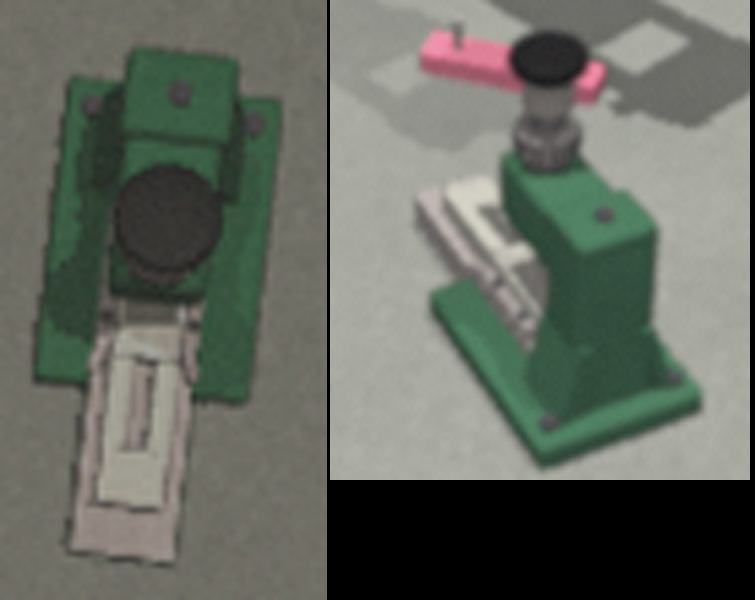

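The strap is seated straight with its rear end at (129,505). That is about 27 mm from the bed's end at (124,556), as it should be when home. The ram is up.

```bash
python3 -c "
from cell import env
print(env.job_done())"
```

```text
the job is handed in; nothing more can be done
None
```

I slid the strap home against the end stop and let go, then pressed the knob onto its stop and held it at about 20 N. The ram is back up and the job is handed in. I could not see the dowel's set depth under the head, and the hand-in returned no verdict.

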